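# Close the chocolate jars from a stack of lids

## Robot

A 6-joint arm with a two-finger parallel gripper is mounted at the origin on a cart in front of the work surface, level with it; the furniture and walls round the work are solid. World frame = base frame: x ahead of the robot, y to its left, z up, the work surface at z = 0. Lengths are in m, angles in rad, forces in N, time in s.
With the tool pointing down it reaches from about 0.4 to 0.825 m from the base axis. Payload 7 kg.
Tool frame: the origin (TCP) lies at the very end of the fingers, on their centre line; the grasp point (between the pads) lies arm.hold_point_z behind it (arm.hold_point_z is the distance from the TCP to the grasp point, in m); z points along the fingers, y is the line along which they close (so a half turn about z gives the same grasp; the last joint's range is limited). The gripper opens to 88 mm and grips with 3 to 60 N. Pads are 19 mm wide; open, the fingers measure 130 mm over their backs; the gripper's body (78 mm by 193 mm) begins 47 mm behind the grasp point.
Start: joints at [-0.986, 0.359, 0.012, 0, -1.224, -0.288], TCP at [0.197, -0.645, 0.227] pointing down, gripper open.
Joint ranges: [-3.07, 3.07], [-1.43, 2.12], [-1.02, 1.25], [-3.03, 1.67], [-3.05, -0], [-3.03, 3.03]. Speed limits (rad/s): [2.39, 2.39, 3.01, 3.14, 3.14, 3.14].

## Interface

Orientations are given as [roll, pitch, yaw] about the fixed x, y, z axes, in that order (R = Rz(yaw) Ry(pitch) Rx(roll)).
In Python, from station import arm gives the robot as it stands.
- The arm moves only by the shell command python3 nudge.py 'ROWS' [FORCE]. ROWS is a JSON object whose key "deltas" holds a list of rows, 1 to 20 of them, each of 5 numbers: the finger opening in m, then dx, dy, dz in m, then a turn about the tool's z in rad; each row is the pose to reach, as a shift and turn from the pose commanded when the command began, along the tool's axes at that moment; what a row does not reach only later rows make up. A row lasts 1/12 s, in which the tool goes at most 0.0417 m and 0.125 rad, less where a joint would pass 70% of its speed; a pose out of reach is approached as far as the arm can. The fingers move at their own pace and stop on an object; FORCE is the grip in N (left out, the last holds). Time passes only in rows, so rows that do not move let the fingers close. It prints the time, the measured TCP pose, the force, the opening and the grip force at its end. Input that does not fit is refused with a message, and nothing moves.
- arm.get_state(): the state, without advancing time (a new reading comes with each control period).
- arm.grab_frame(name): name is "scene" or "side" or "wrist"; returns the picture (400x640x3 uint8, red, green, blue); there is no depth.
- arm.camera_params(name): a dict with "fx", "fy", "cx", "cy" (pixels), "T" (4x4, takes a point from camera to world coordinates); the wrist camera has in their place "hand_eye" (4x4, takes a point from camera to tool coordinates, whose origin is the TCP and whose axes are the flange's). Camera axes: x right, y down, z forward; pixel columns grow to the right and rows downward; lengths in m; the calibration is good to about 2 mm. A picture is of the moment at which its call begins: read the wrist's pose just before it. camera_params takes no time and is no camera call.
- arm.job_done(): hands the job in; it is judged then, once.
The state is a dict: "t": time; "q": joint angles; "qd": joint speeds; "joint_efforts": joint torques, N m; "eef_pos": TCP position; "ee_rot": TCP orientation; "force": force on the tool from outside, world axes, zero at the start; "moment": the same for the moment, N m; "width": finger opening in m; "gripper_force": force on a finger pad.
Only numpy, scipy, OpenCV 4.12 (cv2) and the standard library are available. Lean on these libraries where they do the work, as an engineer would, in place of code of your own. Each camera call takes 0.05 s, during which the arm holds its last target. There are 200 camera calls.

## Task

The shop is closing: take the stack of flat wooden lids apart and close each open chocolate jar with the lid that fits it, plug fully in the mouth and disc flat on the rim. Set the lids down gently, do not drop or force them, and leave the jars and the two closed canisters standing where they are.

Things in the scene. Friction and masses are not known exactly. Their poses are not given: they have to be found in the camera images.
- lid_44: The smallest of 4 flat, knobless wooden lids: a disc 44 mm wide, 15 mm thick, gripped by its edge; under it a plug 23 mm wide, 10 mm deep, tapering to 16 mm. Origin: centre of the plug's underside, z up; disc 10 to 25 mm above it. At the start all 4 are stacked plug down on a fixed marble coaster 104 mm wide, 10 mm high: largest lowest, each plug on the next lid's top. 0.02 to 0.08 kg.
- lid_53: The second smallest of 4 flat, knobless wooden lids: a disc 53 mm wide, 15 mm thick, gripped by its edge; under it a plug 32 mm wide, 10 mm deep, tapering to 25 mm. Origin: centre of the plug's underside, z up; disc 10 to 25 mm above it. At the start all 4 are stacked plug down on a fixed marble coaster 104 mm wide, 10 mm high: largest lowest, each plug on the next lid's top. 0.02 to 0.08 kg.
- lid_62: The second largest of 4 flat, knobless wooden lids: a disc 62 mm wide, 15 mm thick, gripped by its edge; under it a plug 41 mm wide, 10 mm deep, tapering to 34 mm. Origin: centre of the plug's underside, z up; disc 10 to 25 mm above it. At the start all 4 are stacked plug down on a fixed marble coaster 104 mm wide, 10 mm high: largest lowest, each plug on the next lid's top. 0.02 to 0.08 kg.
- lid_70: The largest of 4 flat, knobless wooden lids: a disc 70 mm wide, 15 mm thick, gripped by its edge; under it a plug 49 mm wide, 10 mm deep, tapering to 42 mm. Origin: centre of the plug's underside, z up; disc 10 to 25 mm above it. At the start all 4 are stacked plug down on a fixed marble coaster 104 mm wide, 10 mm high: largest lowest, each plug on the next lid's top. 0.02 to 0.08 kg.
- jar_44: The smallest of 4 open white ceramic jars part filled with chocolate drops: 62 mm high, 36 mm outside, mouth 30 mm. Origin: centre of its underside, z up. Loose, 0.25 to 0.9 kg. Takes lid_44: the plug drops in with 3.5 mm play all round, the disc rests on the rim, 4 mm wider than it all round; the lid's origin is then 52 mm above the jar's. The drops lie clear of the plug.
- jar_53: The second smallest of 4 open white ceramic jars part filled with chocolate drops: 76 mm high, 45 mm outside, mouth 39 mm. Origin: centre of its underside, z up. Loose, 0.25 to 0.9 kg. Takes lid_53: the plug drops in with 3.5 mm play all round, the disc rests on the rim, 4 mm wider than it all round; the lid's origin is then 66 mm above the jar's. The drops lie clear of the plug.
- jar_62: The second largest of 4 open white ceramic jars part filled with chocolate drops: 90 mm high, 54 mm outside, mouth 48 mm. Origin: centre of its underside, z up. Loose, 0.25 to 0.9 kg. Takes lid_62: the plug drops in with 3.5 mm play all round, the disc rests on the rim, 4 mm wider than it all round; the lid's origin is then 80 mm above the jar's. The drops lie clear of the plug.
- jar_70: The largest of 4 open white ceramic jars part filled with chocolate drops: 104 mm high, 62 mm outside, mouth 56 mm. Origin: centre of its underside, z up. Loose, 0.25 to 0.9 kg. Takes lid_70: the plug drops in with 3.5 mm play all round, the disc rests on the rim, 4 mm wider than it all round; the lid's origin is then 94 mm above the jar's. The drops lie clear of the plug.
- canister_green: A bystander: closed green canister with a knobbed wooden lid, 64 mm wide, 75 mm high, loose. Origin: centre of its underside.
- canister_white: A bystander: closed white canister with a knobbed wooden lid, 68 mm wide, 85 mm high, loose. Origin: centre of its underside.

How it is judged:
By the outcome, as a careful person would: the job done as asked, in the order asked, and still so for the second after the job is handed in, with the robot touching nothing.
It also fails if it takes over 118 s, if anything falls off the work surface, if the arm or the gripper's body presses on something with over 40 N, if the wrist force passes 120 N, or if a joint passes its speed limit or range.

## Working session

There is one attempt and no reset: what is moved stays moved. The work goes in short steps, Python scripts to look and compute and a shell command to move; the robot and the scene stay as the last step left them, time stands still between calls to the robot, and variables do not carry over. Pictures are saved under pics/ and viewed, at most 14 in all, crops included, and the job is handed in when it is done.

```bash
ls; mkdir -p pics
cat > h.py <<'E'
import numpy as np, cv2
from station import arm
from scipy.spatial.transform import Rotation as R
def cam(n, st=None):
    p=arm.camera_params(n)
    if n=="wrist":
        T=np.eye(4);T[:3,:3]=R.from_euler('xyz',st['ee_rot']).as_matrix();T[:3,3]=st['eef_pos']
        T=T@np.array(p['hand_eye'])
    else: T=np.array(p['T'])
    return p,T
def ray(c,u,v):
    p,T=c
    d=T[:3,:3]@np.array([(u-p['cx'])/p['fx'],(v-p['cy'])/p['fy'],1]);return T[:3,3],d
def onz(c,u,v,z):
    o,d=ray(c,u,v);return o+d*(z-o[2])/d[2]
def cross(r1,r2):
    (a,d),(b,e)=r1,r2
    s=np.linalg.lstsq(np.c_[d,-e],b-a,rcond=None)[0]
    p,q=a+s[0]*d,b+s[1]*e;return (p+q)/2,np.linalg.norm(p-q)
def proj(c,P):
    p,T=c;x=np.linalg.inv(T)@np.r_[P,1];return p['fx']*x[0]/x[2]+p['cx'],p['fy']*x[1]/x[2]+p['cy']
def save(im,f): cv2.imwrite('pics/'+f,im[:,:,::-1])
E
python3 - <<'E'
from h import *
np.set_printoptions(precision=4,suppress=True)
st=arm.get_state();print(st,arm.hold_point_z)
for n in("scene","side","wrist"):
    im=arm.grab_frame(n);save(im,n+'0.png');print(n,arm.camera_params(n))
E
```

```text
nudge.py
pics
station.py
{'t': 0.0, 'q': array([-0.9859,  0.3594,  0.0111, -0.0003, -1.2241, -0.2881]), 'qd': array([-0.0005, -0.0004, -0.0018,  0.0011,  0.0002, -0.0004]), 'joint_efforts': array([  0.0001, -58.2724,  29.3062,   6.9975,   0.0071,  -0.0002]), 'eef_pos': array([ 0.1972, -0.645 ,  0.2257]), 'ee_rot': array([ 3.14  , -0.0001, -2.8449]), 'force': array([ 0.0483, -0.4441, -0.3489]), 'moment': array([-0.0256,  0.0075,  0.0249]), 'gripper_force': 0.0, 'width': 0.08780920276810292} 0.0188
scene {'fx': 437.5746694240949, 'fy': 437.5746694240949, 'cx': 320.93156300809113, 'cy': 199.46284907426912, 'T': array([[ 0.7857, -0.3749,  0.4921,  0.031 ],
       [-0.6183, -0.4504,  0.6441, -0.6553],
       [-0.0198, -0.8103, -0.5857,  0.6925],
       [ 0.    ,  0.    ,  0.    ,  1.    ]])}
side {'fx': 388.0354460308147, 'fy': 388.0354460308147, 'cx': 318.5532347255708, 'cy': 202.2014253426761, 'T': array([[-0.8831, -0.1641,  0.4396,  0.1428],
       [-0.4692,  0.3225, -0.8221,  0.7576],
       [-0.0068, -0.9322, -0.3618,  0.4295],
       [ 0.    ,  0.    ,  0.    ,  1.    ]])}
wrist {'fx': 289.16891060799423, 'fy': 289.16891060799423, 'cx': 318.30629147895155, 'cy': 194.23638110242362, 'hand_eye': array([[-0.0001, -0.9574, -0.2888,  0.0788],
       [ 1.    , -0.0001, -0.0002, -0.0001],
       [ 0.0001, -0.2888,  0.9574, -0.1575],
       [ 0.    ,  0.    ,  0.    ,  1.    ]])}
```

View pics/scene0.png

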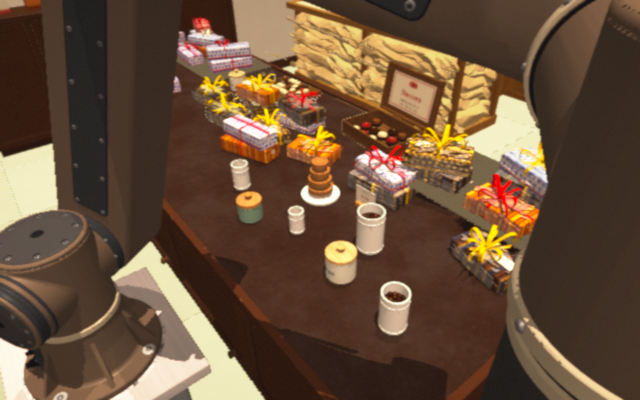

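View pics/side0.png

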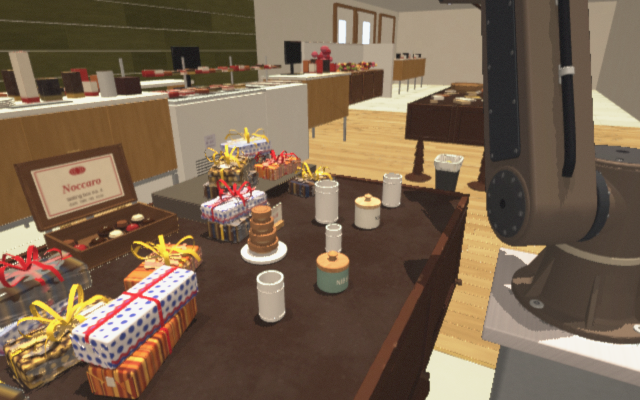

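View pics/wrist0.png

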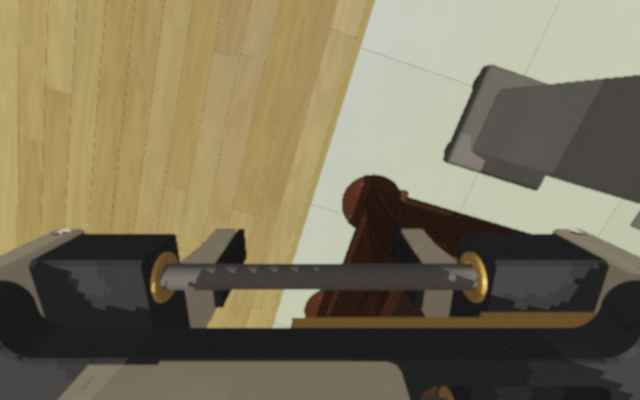

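The scene view shows the jars at about (241,173), (297,219), (370,228) and (394,306), the canisters at (249,206) and (341,262), and the stack at (320,180). In the side view the jars are at (271,295), (333,238), (327,200) and (392,189), and the stack is at (263,230). The wrist view shows only floor. Next I'll measure with masks.

```bash
cat > m.py <<'E'
from h import *
np.set_printoptions(precision=4,suppress=True)
S=cv2.imread('pics/scene0.png')[:,:,::-1];D=cv2.imread('pics/side0.png')[:,:,::-1]
cs,cd=cam('scene'),cam('side')
# component per seed: whitish pixels
def comp(im,box,kind):
    x0,y0,x1,y1=box;h=cv2.cvtColor(im[y0:y1,x0:x1].copy(),cv2.COLOR_RGB2HSV)
    if kind=='jar': m=(h[...,1]<75)&(h[...,2]>110)
    else: m=(h[...,0]<22)&(h[...,1]>120)&(h[...,2]>100)
    m=m.astype(np.uint8)
    n,l,s,_=cv2.connectedComponentsWithStats(m)
    i=1+np.argmax(s[1:,4]);ys,xs=np.where(l==i)
    return xs.min()+x0,ys.min()+y0,xs.max()+x0,ys.max()+y0,s[i,4]
SB={'A':(225,150,258,196),'B':(284,200,309,240),'C':(352,196,390,258),'D':(374,276,415,338)}
DB={'A':(250,262,292,326),'B':(322,220,346,250),'C':(309,174,343,228),'D':(379,170,406,210)}
for k in 'ABCD':
    a=comp(S,SB[k],'jar');b=comp(D,DB[k],'jar')
    print(k,a,b)
print('stack',comp(S,(300,150,340,200),'lid'),comp(D,(243,198,285,256),'lid'))
a=cv2.resize(S[140:345,215:425],None,fx=2.8,fy=2.8,interpolation=cv2.INTER_CUBIC)
b=cv2.resize(D[165:330,235:415],None,fx=3.3,fy=3.3,interpolation=cv2.INTER_CUBIC)
save(a,'sc.png');save(b,'dc.png')
E
python3 m.py
```

```text
A (np.int64(230), np.int64(159), np.int64(250), np.int64(189), np.int32(432)) (np.int64(256), np.int64(270), np.int64(285), np.int64(321), np.int32(1324))
B (np.int64(287), np.int64(205), np.int64(304), np.int64(233), np.int32(368)) (np.int64(322), np.int64(220), np.int64(341), np.int64(249), np.int32(480))
C (np.int64(356), np.int64(202), np.int64(386), np.int64(254), np.int32(1050)) (np.int64(313), np.int64(179), np.int64(341), np.int64(227), np.int32(1083))
D (np.int64(379), np.int64(281), np.int64(411), np.int64(334), np.int32(1082)) (np.int64(382), np.int64(173), np.int64(401), np.int64(206), np.int32(604))
stack (np.int64(300), np.int64(150), np.int64(339), np.int64(196), np.int32(1237)) (np.int64(247), np.int64(205), np.int64(283), np.int64(252), np.int32(1191))
```

View pics/sc.png

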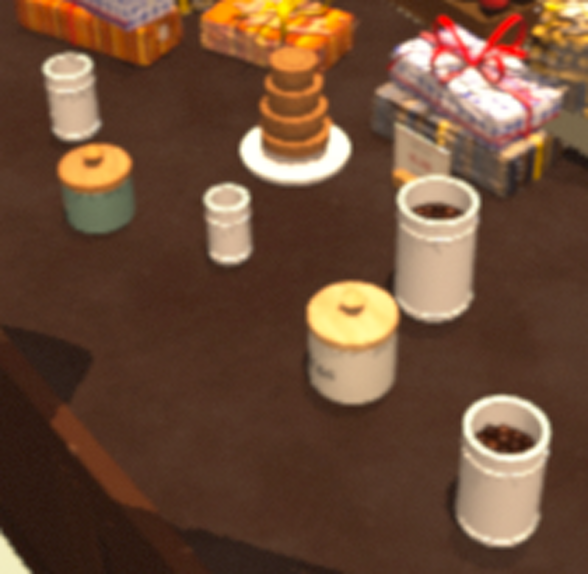

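View pics/dc.png

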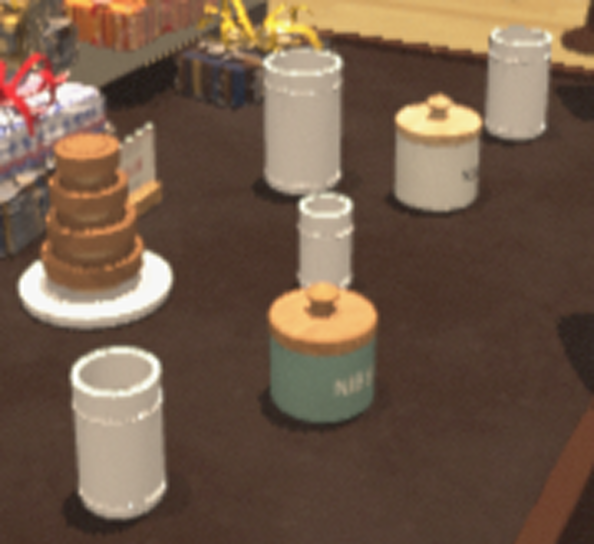

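The crops show four jars, the stack on its white coaster and both canisters clearly. Rim centres in the scene crop are A(69,67), B(227,196), C(438,197) and D(506,422), with the stack top at (294,63). In the side crop they are A(116,373), B(326,206), C(303,62) and D(519,38), with the stack at (87,149).

Run:
```python
from h import *
np.set_printoptions(precision=4,suppress=True)
cs,cd=cam('scene'),cam('side')
s={'A':(69,67,51),'B':(227.5,196,47),'C':(438.5,197,83),'D':(506,422,88),'st':(294,63,50),'green':(95,165,73),'white':(352,315,91)}
d={'A':(116.5,373,89),'B':(326.5,206,53),'C':(303.5,62,77),'D':(519.5,38,63),'st':(87,149,66),'green':(323,320,108),'white':(438,118,84)}
for k in s:
    a=(s[k][0]/2.8+215-.5,s[k][1]/2.8+140-.5);b=(d[k][0]/3.3+235-.5,d[k][1]/3.3+165-.5)
    P,e=cross(ray(cs,*a),ray(cd,*b))
    ds=np.linalg.norm(P-cs[1][:3,3]);dd=np.linalg.norm(P-cd[1][:3,3])
    print(k,P,'gap',round(e,4),'dia',s[k][2]/2.8*ds/437,d[k][2]/3.3*dd/388,'r',np.hypot(P[0],P[1]))
```

```text
A [0.4818 0.2995 0.0751] gap 0.0003 dia 0.050981011725834864 0.046651874905777393 r 0.5673616956892512
B [0.4879 0.0432 0.0626] gap 0.0014 dia 0.04016547661218019 0.03618382056298935 r 0.4898098714694885
C [ 0.5842 -0.112   0.1053] gap 0.0017 dia 0.06597463366709141 0.06180628268548395 r 0.5948862534031296
D [ 0.4658 -0.3008  0.0896] gap 0.0024 dia 0.059224504668692106 0.056962000768438714 r 0.5544531206821949
st [0.6247 0.1231 0.1066] gap 0.0025 dia 0.04661923134206966 0.04431843041041773 r 0.636741336821512
green [0.4297 0.1676 0.053 ] gap 0.0016 dia 0.06656887462916346 0.06380423260953526 r 0.46125376474944624
white [ 0.4755 -0.1378  0.0651] gap 0.0042 dia 0.06892597276921882 0.06707754076477453 r 0.4951113361347101
```

```bash
python3 nudge.py '{"deltas": [[0.088,0,0,-0.03,0.1],[0.088,-0.03,0.025,-0.04,0.2],[0.088,-0.06,0.05,-0.04,0.297],[0.088,-0.09,0.077,-0.04,0.297],[0.088,-0.12,0.103,-0.04,0.297],[0.088,-0.15,0.128,-0.04,0.297],[0.088,-0.18,0.154,-0.04,0.297],[0.088,-0.21,0.18,-0.04,0.297],[0.088,-0.24,0.206,-0.04,0.297],[0.088,-0.27,0.231,-0.04,0.297],[0.088,-0.3,0.257,-0.04,0.297],[0.088,-0.33,0.283,-0.04,0.297],[0.088,-0.36,0.308,-0.04,0.297],[0.088,-0.39,0.334,-0.04,0.297],[0.088,-0.4,0.343,-0.04,0.297],[0.088,-0.4,0.343,-0.04,0.297],[0.088,-0.4,0.343,-0.04,0.297],[0.088,-0.4,0.343,-0.04,0.297]]}' 15
cat > look.py <<'E'
import sys,pickle
from h import *
st=arm.get_state();im=arm.grab_frame('wrist');save(im,sys.argv[1]+'.png')
pickle.dump({k:st[k] for k in('eef_pos','ee_rot')},open(sys.argv[1]+'.pkl','wb'));print(st['eef_pos'],st['ee_rot'],st['force'])
E
python3 look.py w1
```

```text
t: 1.65
eef_pos: [0.4792, -0.2008, 0.2664]
ee_rot: [3.142, -0.0, 3.141]
force: [-0.5, -0.4, 0.3]
width: 0.0878
gripper_force: 0.0
[ 0.47918188 -0.2007849   0.26640584] [ 3.14158176e+00 -4.99055152e-04  3.14146458e+00] [-0.51041412 -0.44707193  0.27621477]
```

View pics/w1.png

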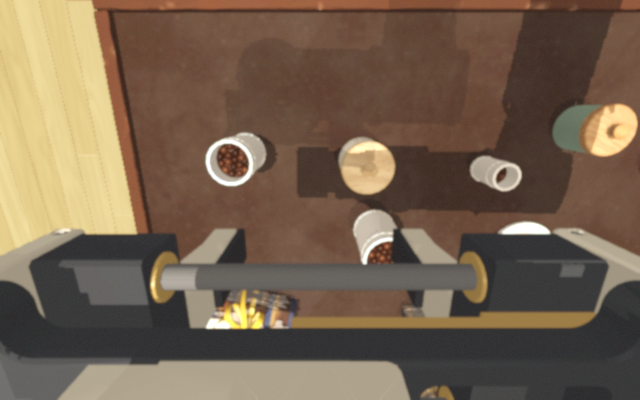

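The wrist view shows jar D's rim at about (229,160), the white canister at (366,167), jar B at (505,176) and green at (605,130). Jar C is partly hidden behind the fingers at (380,250). I'll take two more views from farther out.

```bash
python3 nudge.py '{"deltas": [[0.088,-0.03,0.027,0,0],[0.088,-0.06,0.054,0,0],[0.088,-0.09,0.08,0,0],[0.088,-0.12,0.107,0,0],[0.088,-0.15,0.134,0,0],[0.088,-0.18,0.16,0,0],[0.088,-0.18,0.16,0,0],[0.088,-0.18,0.16,0,0],[0.088,-0.18,0.16,0,0],[0.088,-0.18,0.16,0,0]]}' >/dev/null
python3 look.py w2
python3 nudge.py '{"deltas": [[0.088,0,0.04,0,0],[0.088,0,0.08,0,0],[0.088,0,0.12,0,0],[0.088,0,0.16,0,0],[0.088,0,0.2,0,0],[0.088,0,0.2,0,0],[0.088,0,0.2,0,0],[0.088,0,0.2,0,0],[0.088,0,0.2,0,0]]}' >/dev/null
python3 look.py w3
python3 - <<'E'
import cv2,numpy as np
a=cv2.imread('pics/w2.png')[:250];b=cv2.imread('pics/w3.png')[:250]
cv2.imwrite('pics/w23.png',np.vstack([a,b]))
E
```

```text
[ 0.65895719 -0.04198062  0.26676576] [-3.14149008e+00 -5.84754350e-05  3.13983537e+00] [-0.87717174  0.00643869 -0.18675367]
[0.65958154 0.15805422 0.26717834] [3.14140713e+00 6.28163626e-04 3.14009507e+00] [ 0.08860883  0.20410122 -0.05988067]
```

View pics/w23.png

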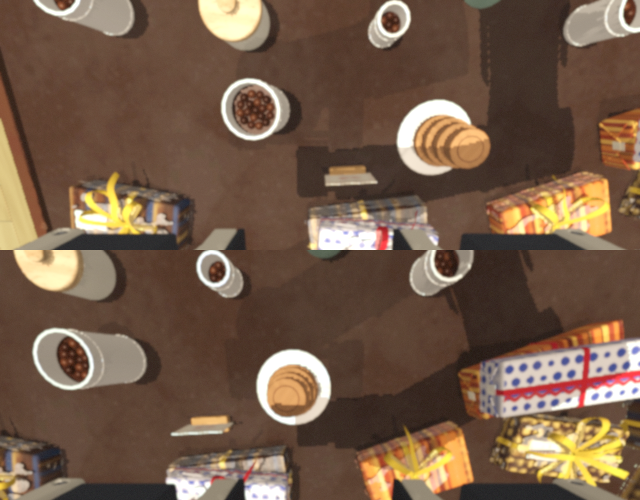

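The two wrist views (w2 above, w3 below) show the stack top at (465,145) and (292,140), C's rim at (252,108) and (68,110), and B's at (390,20) and (216,20). Gift boxes lie about 60 mm beyond the coaster (larger x). Next I'll fit bright-rim ellipses.

```bash
cat > rim.py <<'E'
import pickle
from h import *
np.set_printoptions(precision=4,suppress=True)
def load(n): return cv2.imread('pics/'+n+'.png')[:,:,::-1],cam('wrist',pickle.load(open(n+'.pkl','rb')))
def rim(im,box,thr,lid=False):
    x0,y0,x1,y1=box;c=im[y0:y1,x0:x1].astype(np.uint8).copy();k=4
    c=cv2.resize(c,None,fx=k,fy=k,interpolation=cv2.INTER_CUBIC)
    h=cv2.cvtColor(c,cv2.COLOR_RGB2HSV)
    m=((h[...,2]>thr)&((h[...,1]>90) if lid else (h[...,1]<60))).astype(np.uint8)
    n,l,s,_=cv2.connectedComponentsWithStats(m);i=1+np.argmax(s[1:,4])
    ys,xs=np.where(l==i);hull=cv2.convexHull(np.c_[xs,ys].astype(np.int32))
    e=cv2.fitEllipse(np.array(cv2.findContours(cv2.drawContours(np.zeros_like(m),[hull],-1,1,-1),0,1)[0][0]))
    cv2.ellipse(c,e,(0,0,255),1)
    return ((e[0][0]+.5)/k-.5+x0,(e[0][1]+.5)/k-.5+y0),np.array(e[1])/k,c
E
python3 - <<'E'
from rim import *
I={n:load(n) for n in('w1','w2','w3')}
B=[('D','w1',(195,125,275,195),215),('B','w1',(462,148,530,198),215),('C','w2',(212,70,300,148),215),('B','w2',(360,0,418,55),215),('C','w3',(25,70,155,145),215),('B','w3',(188,0,250,50),215),('A','w3',(400,0,480,50),215),('st','w2',(440,120,495,172),190,True),('st','w3',(262,105,325,170),190,True)]
t=[]
for b in B:
    im,c=I[b[1]];e,ax,p=rim(im,b[2],*b[3:]);print(b[0],b[1],np.array(e),ax);t.append(cv2.resize(p,(260,190)))
save(np.vstack([np.hstack(t[i:i+3]) for i in(0,3,6)]),'fit1.png')
E
```

```text
D w1 [229.3444 161.6849] [45.8188 48.9605]
B w1 [506.2346 176.5784] [24.4158 29.505 ]
C w2 [250.6824 108.9128] [57.6612 62.0506]
B w2 [391.8185  19.2537] [33.364  40.3817]
C w3 [ 62.9681 108.5071] [52.5434 67.1106]
B w3 [213.0541  18.1413] [31.8044 37.5299]
A w3 [443.0788  17.8157] [19.4445 40.0757]
st w2 [458.9152 134.2897] [29.1151 50.6419]
st w3 [288.3521 136.908 ] [40.3515 47.5936]
```

View pics/fit1.png

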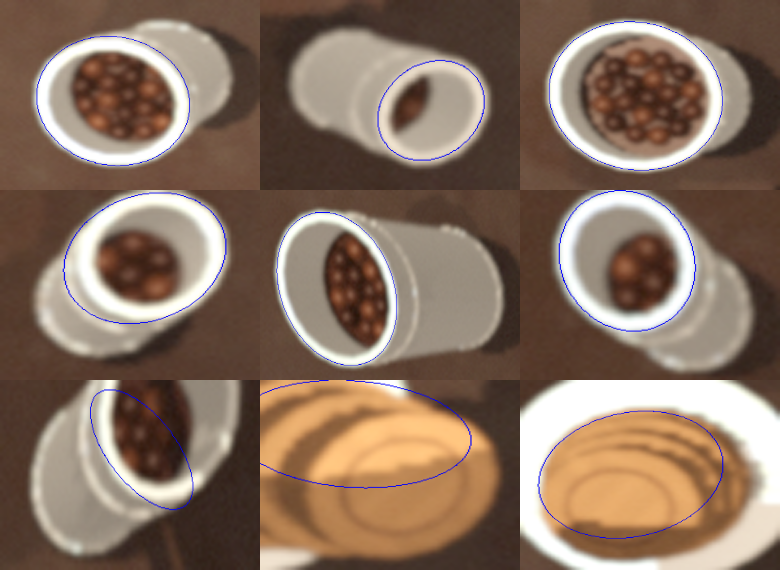

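The fits are good for D, C and B (w1, w3), but A is cut off at the image edge and the lids are part shaded. I'll read the lid's engraved circle by hand instead: (470,150) in w2 and (286.5,147) in w3.

Run:
```python
from rim import *
I={n:load(n)[1] for n in('w1','w2','w3')}
def x(n,a,pa,b,pb,z):
    P,e=cross(ray(I[a],*pa),ray(I[b],*pb));print(n,P,'gap %.4f'%e,'onz',onz(I[a],*pa,z)[:2],onz(I[b],*pb,z)[:2])
x('st','w2',(470,149.7),'w3',(286.5,147),.11)
x('C','w2',(250.7,108.9),'w3',(62.97,108.5),.104)
x('B','w1',(506.2,176.6),'w3',(213.05,18.1),.062)
print('D',onz(I['w1'],229.3,161.7,.09))
# gift box corner / sign / orange box nearest corner (on table z=0..0.1)
for n,p in(('w3 orange box corner',(360,440-250)),('w3 purple box',(190,455-250)),('sign',(205,425-250))):
    print(n,onz(I['w3'],*p,0.),onz(I['w3'],*p,.08))
```

```text
st [0.6239 0.1231 0.1082] gap 0.0025 onz [0.6249 0.1223] [0.6224 0.1234]
C [ 0.5821 -0.1142  0.1033] gap 0.0000 onz [ 0.5821 -0.114 ] [ 0.5821 -0.1135]
B [0.4863 0.0411 0.0605] gap 0.0001 onz [0.486  0.0401] [0.4867 0.0416]
D [ 0.4615 -0.3049  0.09  ]
w3 orange box corner [0.7025 0.2214 0.    ] [0.6796 0.2094 0.08  ]
w3 purple box [ 0.7263 -0.0414  0.    ] [ 0.6989 -0.0039  0.08  ]
sign [ 0.6787 -0.0127  0.    ] [0.6602 0.0195 0.08  ]
```

```bash
python3 nudge.py '{"deltas": [[0.088,0.01,-0.015,0.02,0],[0.088,0.02,-0.03,0.04,0],[0.088,0.025,-0.035,0.065,0],[0.088,0.025,-0.035,0.065,0],[0.088,0.025,-0.035,0.065,0],[0.088,0.025,-0.035,0.065,0],[0.088,0.025,-0.035,0.065,0]]}' >/dev/null
python3 look.py w4
python3 - <<'E'
import cv2
a=cv2.imread('pics/w4.png')[120:260,240:400];cv2.imwrite('pics/w4c.png',cv2.resize(a,None,fx=4,fy=4,interpolation=cv2.INTER_CUBIC))
E
```

```text
[0.63604157 0.12479779 0.20347544] [3.14078954e+00 2.70935580e-03 3.14133639e+00] [ 0.40194669 -0.07884301  0.32997258]
```

View pics/w4c.png

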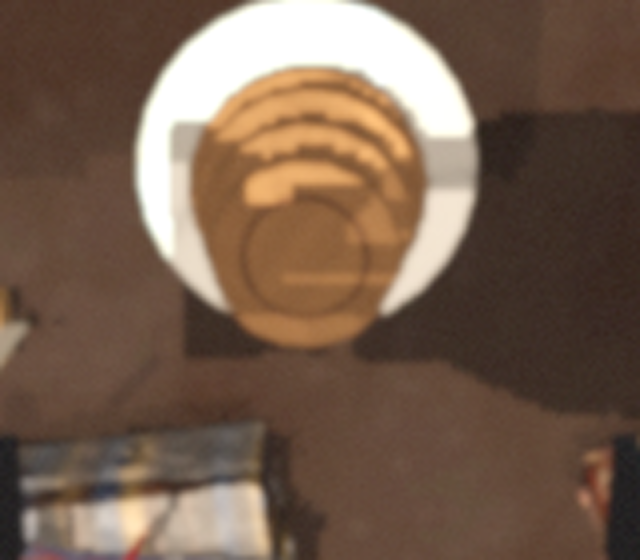

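The lid's engraved circle is centred at crop (305,254), i.e. pixel (316.0,183.1). It lies concentric with the stack and the coaster, whose crop centre is (306,165).

Run:
```python
from rim import *
I={n:load(n)[1] for n in('w2','w4','w3')}
print(onz(I['w4'],316,183.1,.11),onz(I['w4'],240+306/4-.4,120+165/4-.4,.01))
for k,p in(('w2',(470,149.7)),('w3',(286.5,147))): print(cross(ray(I['w4'],316,183.1),ray(I[k],*p)))
print(arm.get_state()['eef_pos'])
```

```text
[0.6229 0.1225 0.11  ] [0.621  0.1219 0.01  ]
(array([0.6242, 0.1227, 0.1086]), np.float64(0.0018636626975335495))
(array([0.6229, 0.1228, 0.1089]), np.float64(0.0009672185112895944))
[0.6359 0.125  0.2032]
```

```bash
python3 nudge.py '{"deltas": [[0.088,0.013,-0.0025,0.03,0],[0.088,0.013,-0.0025,0.06,0],[0.088,0.013,-0.0025,0.085,0],[0.088,0.013,-0.0025,0.1,0],[0.088,0.013,-0.0025,0.1,0],[0.088,0.013,-0.0025,0.1,0],[0.088,0.013,-0.0025,0.1,0],[0.088,0.013,-0.0025,0.1,0]]}'
```

```text
t: 4.68
eef_pos: [0.6229, 0.1226, 0.1035]
ee_rot: [3.14, 0.003, -3.141]
force: [-0.4, -0.4, -0.4]
width: 0.0875
gripper_force: 0.0
```

```bash
python3 nudge.py '{"deltas": [[0.088,0,0,0.008,0],[0.088,0,0,0.0145,0],[0.088,0,0,0.0145,0],[0.088,0,0,0.0145,0],[0.06,0,0,0.0145,0],[0.05,0,0,0.0145,0],[0.046,0,0,0.0145,0],[0.044,0,0,0.0145,0],[0.042,0,0,0.0145,0],[0.04,0,0,0.0145,0],[0.038,0,0,0.0145,0],[0.038,0,0,0.0145,0],[0.038,0,0,0.0145,0]]}' 12
```

```text
t: 5.77
eef_pos: [0.6217, 0.122, 0.0871]
ee_rot: [-3.142, 0.0, 3.141]
force: [0.1, -0.3, -0.7]
width: 0.0435
gripper_force: 12.0
```

```bash
python3 nudge.py '{"deltas": [[0.038,0,0,-0.01,0],[0.038,0,0,-0.025,0],[0.038,0,0,-0.05,0],[0.038,0.025,-0.015,-0.05,0],[0.038,0.055,-0.033,-0.05,0],[0.038,0.085,-0.051,-0.05,0],[0.038,0.11,-0.066,-0.05,0],[0.038,0.128,-0.077,-0.05,0],[0.038,0.137,-0.082,-0.05,0],[0.038,0.137,-0.082,-0.05,0],[0.038,0.137,-0.082,-0.05,0],[0.038,0.137,-0.082,-0.03,0],[0.038,0.137,-0.082,-0.01,0],[0.038,0.137,-0.082,0,0],[0.038,0.137,-0.082,0,0],[0.038,0.137,-0.082,0,0],[0.038,0.137,-0.082,0,0]]}'
python3 look.py w5
python3 - <<'E'
from h import *
s=arm.grab_frame('scene')[190:250,265:335];d=arm.grab_frame('side')[200:260,300:370];w=cv2.imread('pics/w5.png')[100:330,200:440,::-1]
t=np.hstack([cv2.resize(x,(390,330),interpolation=cv2.INTER_CUBIC) for x in(s,d)])
save(np.vstack([t,cv2.resize(w,(780,260))]),'b1.png')
E
```

```text
t: 7.18
eef_pos: [0.4858, 0.0406, 0.0876]
ee_rot: [-3.142, 0.001, -3.141]
force: [1.6, 0.6, -0.6]
width: 0.0438
gripper_force: 12.0
[0.48581166 0.04057798 0.08761338] [-3.14156359e+00  7.46153699e-04 -3.14123841e+00] [ 1.5738111   0.64940301 -0.59253699]
```

View pics/b1.png

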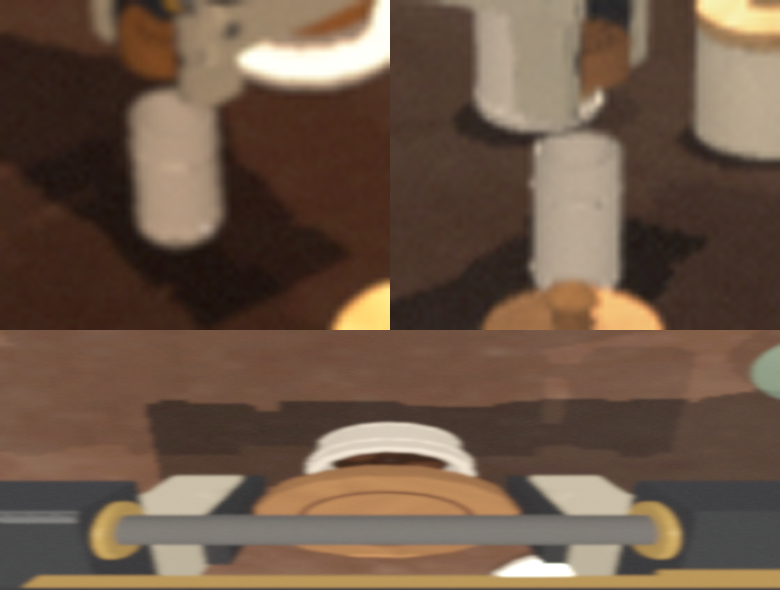

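The wrist tile shows the lid (centre column 388) lined up with jar B's rim (column 390), and the lid is level. I'll lower it.

```bash
python3 nudge.py '{"deltas": [[0.038,0,0,0.01,0],[0.038,0,0,0.018,0],[0.038,0,0,0.024,0],[0.038,0,0,0.028,0],[0.038,0,0,0.03,0],[0.038,0,0,0.031,0],[0.038,0,0,0.031,0],[0.038,0,0,0.031,0]]}'; python3 nudge.py '{"deltas": [[0.038,0,0,0.001,0],[0.038,0,0,0.001,0],[0.038,0,0,0.0015,0],[0.038,0,0,0.0015,0]]}'
```

```text
t: 8.0
eef_pos: [0.4848, 0.0401, 0.0562]
ee_rot: [3.142, 0.0, 3.141]
force: [-0.1, -0.5, -0.5]
width: 0.0435
gripper_force: 12.0
t: 8.33
eef_pos: [0.4847, 0.04, 0.0546]
ee_rot: [3.142, 0.0, 3.141]
force: [-1.2, -0.2, -0.1]
width: 0.0435
gripper_force: 12.0
```

```bash
for i in 1 2; do python3 nudge.py '{"deltas": [[0.038,0,0,0.0005,0],[0.038,0,0,0.0005,0],[0.038,0,0,0.0005,0]]}' | egrep 'force|pos'; done
```

```text
eef_pos: [0.4847, 0.04, 0.0541]
force: [-0.4, -0.1, -0.9]
gripper_force: 12.0
eef_pos: [0.4848, 0.04, 0.054]
force: [-1.1, -0.4, 5.4]
gripper_force: 12.0
```

```bash
python3 nudge.py '{"deltas": [[0.043,0,0,-0.0003,0],[0.046,0,0,-0.0003,0],[0.05,0,0,-0.0003,0],[0.056,0,0,-0.0003,0],[0.064,0,0,-0.0003,0],[0.064,0,0,-0.0003,0],[0.07,0,0,-0.02,0],[0.088,0,0,-0.05,0],[0.088,0,0,-0.09,0],[0.088,0,0,-0.12,0],[0.088,0,0,-0.12,0],[0.088,0,0,-0.12,0],[0.088,0,0,-0.12,0]]}'
python3 look.py w6
python3 - <<'E'
from h import *
s=arm.grab_frame('scene')[160:250,265:355];d=arm.grab_frame('side')[200:260,300:370];w=cv2.imread('pics/w6.png')[100:330,200:440,::-1]
t=np.hstack([cv2.resize(x,(390,330),interpolation=cv2.INTER_CUBIC) for x in(s,d)])
save(np.vstack([t,cv2.resize(w,(780,260))]),'b2.png')
E
```

```text
t: 9.92
eef_pos: [0.4842, 0.04, 0.1733]
ee_rot: [3.141, -0.0, 3.141]
force: [-0.5, -0.4, -0.5]
width: 0.0875
gripper_force: 0.0
[0.48424904 0.03998615 0.17334173] [ 3.14115107e+00 -8.88639140e-05  3.14110676e+00] [-0.51662767 -0.39002235 -0.45550957]
```

View pics/b2.png

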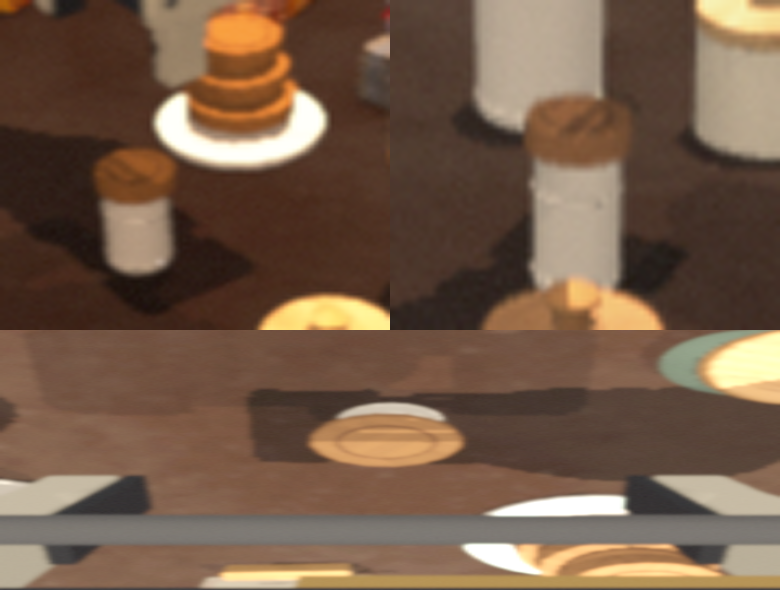

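Lid_44 sits flat on jar B with its rim showing evenly, and the other three lids are still stacked. Next I'll measure jar A from two wrist positions.

```bash
python3 nudge.py '{"deltas": [[0.088,0,0.03,-0.02,0],[0.088,0.005,0.06,-0.04,0],[0.088,0.01,0.1,-0.05,0],[0.088,0.014,0.14,-0.05,0],[0.088,0.014,0.18,-0.05,0],[0.088,0.014,0.21,-0.05,0],[0.088,0.014,0.22,-0.05,0],[0.088,0.014,0.22,-0.05,0],[0.088,0.014,0.22,-0.05,0],[0.088,0.014,0.22,-0.05,0]]}'>/dev/null; python3 look.py w7
python3 nudge.py '{"deltas": [[0.088,0,0.03,0,0],[0.088,0,0.06,0,0],[0.088,0,0.07,0,0],[0.088,0,0.07,0,0],[0.088,0,0.07,0,0],[0.088,0,0.07,0,0]]}'>/dev/null; python3 look.py w8
python3 - <<'E'
from rim import *
P=np.array([.4818,.2995,.0751]);r=[]
for n in('w7','w8'):
    im,c=load(n);u,v=map(int,proj(c,P));e,ax,p=rim(im,(u-45,v-40,u+45,v+40),215);print((u,v),e,ax,onz(c,*e,.076));r.append(ray(c,*e))
    save(p,n+'f.png')
print(cross(*r))
E
```

```text
[0.47037216 0.25909811 0.22278062] [-3.14022144e+00 -1.23341862e-03  3.14112428e+00] [-0.18888996 -0.58827213 -0.22234987]
[0.47066583 0.32878    0.22349174] [-3.14121069e+00 -3.58381790e-04  3.14060310e+00] [ 0.26900004 -0.07077374 -0.23548548]
(355, 192) (353.10144805908203, 186.5353126525879) [40.738  51.7698] [0.4745 0.2965 0.076 ]
(292, 192) (292.7810287475586, 185.74701309204102) [41.5647 51.3534] [0.4742 0.3005 0.076 ]
(array([0.4794, 0.2988, 0.0573]), np.float64(0.0003367362451475063))
```

```bash
python3 -c "
import cv2,numpy as np
cv2.imwrite('pics/a12.png',np.hstack([cv2.imread('pics/w7f.png'),cv2.imread('pics/w8f.png')]))"
```

```text
(no output)
```

View pics/a12.png

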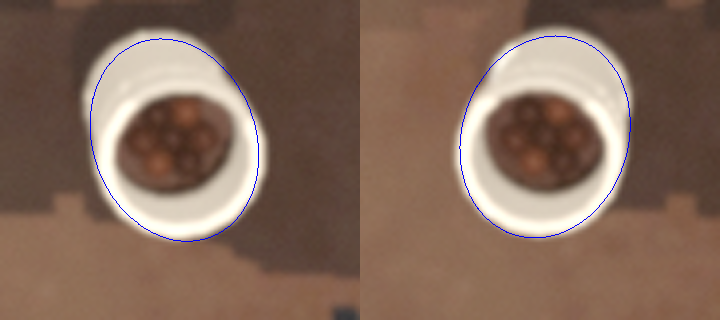

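The blue ellipses took in part of the body. The true rim centres are about tile (182,158) in w7 and (184,155) in w8. I'll refit with a higher threshold.

Run:
```python
from rim import *
P=np.array([.4818,.2995,.0751])
for thr in(235,242,248):
    r=[]
    for n in('w7','w8'):
        im,c=load(n);u,v=map(int,proj(c,P));e,ax,p=rim(im,(u-45,v-40,u+45,v+40),thr);print(thr,e,ax,onz(c,*e,.076));r.append(ray(c,*e))
    print(cross(*r))
r=[ray(load('w7')[1],355-45+182/4-.4,192-40+158/4-.4),ray(load('w8')[1],292-45+184/4-.4,192-40+155/4-.4)];print(cross(*r))
print(onz(load('w7')[1],355-45+182/4-.4,192-40+158/4-.4,.076),onz(load('w8')[1],292-45+184/4-.4,192-40+155/4-.4,.076))
```

```text
235 (354.51781463623047, 191.0249366760254) [38.8485 41.0984] [0.4796 0.2982 0.076 ]
235 (291.6975631713867, 190.3755111694336) [38.7647 41.5892] [0.4795 0.2992 0.076 ]
(array([0.4808, 0.2988, 0.0717]), np.float64(0.00014759961127615694))
242 (354.18942642211914, 192.89064025878906) [33.974  41.8872] [0.4818 0.2979 0.076 ]
242 (291.5244560241699, 191.49340438842773) [35.7819 41.765 ] [0.4808 0.299  0.076 ]
(array([0.4826, 0.2985, 0.0715]), np.float64(0.0009787527965057885))
248 (354.2083435058594, 193.01129913330078) [33.4132 41.5371] [0.4819 0.298  0.076 ]
248 (291.5197563171387, 191.6341323852539) [35.1304 41.4411] [0.4809 0.2989 0.076 ]
(array([0.4827, 0.2985, 0.0717]), np.float64(0.0009556270024018839))
(array([0.4813, 0.2996, 0.0701]), np.float64(0.00026152836256342467))
[0.4797 0.2989 0.076 ] [0.4794 0.3002 0.076 ]
```

```bash
python3 nudge.py '{"deltas": [[0.088,-0.02,-0.027,0,0],[0.088,-0.045,-0.06,0,0],[0.088,-0.068,-0.093,0,0],[0.088,-0.091,-0.125,0,0],[0.088,-0.115,-0.155,0,0],[0.088,-0.137,-0.187,0,0],[0.088,-0.152,-0.2065,0.02,0],[0.088,-0.152,-0.2065,0.05,0],[0.088,-0.152,-0.2065,0.09,0],[0.088,-0.152,-0.2065,0.12,0],[0.088,-0.152,-0.2065,0.13,0],[0.088,-0.152,-0.2065,0.13,0],[0.088,-0.152,-0.2065,0.13,0],[0.088,-0.152,-0.2065,0.13,0]]}'
```

```text
t: 12.67
eef_pos: [0.6241, 0.1239, 0.0961]
ee_rot: [3.141, 0.003, -3.141]
force: [-0.9, -0.5, 0.9]
width: 0.0875
gripper_force: 0.0
```

```bash
python3 nudge.py '{"deltas": [[0.088,0.001,-0.0014,0.015,0],[0.088,0.0015,-0.0014,0.027,0],[0.088,0.0015,-0.0014,0.0325,0],[0.088,0.0015,-0.0014,0.0325,0],[0.088,0.0015,-0.0014,0.0325,0],[0.065,0.0015,-0.0014,0.0325,0],[0.058,0.0015,-0.0014,0.0325,0],[0.055,0.0015,-0.0014,0.0325,0],[0.053,0.0015,-0.0014,0.0325,0],[0.051,0.0015,-0.0014,0.0325,0],[0.049,0.0015,-0.0014,0.0325,0],[0.047,0.0015,-0.0014,0.0325,0],[0.047,0.0015,-0.0014,0.0325,0]]}' 12
```

```text
t: 13.75
eef_pos: [0.6212, 0.1221, 0.0612]
ee_rot: [3.142, 0.0, 3.141]
force: [1.0, -0.6, -0.2]
width: 0.0525
gripper_force: 12.0
```

```bash
python3 nudge.py '{"deltas": [[0.047,0,0,-0.01,0],[0.047,0,0,-0.025,0],[0.047,0,0,-0.055,0],[0.047,0,0,-0.08,0],[0.047,0.02,0.025,-0.08,0],[0.047,0.043,0.053,-0.08,0],[0.047,0.066,0.082,-0.08,0],[0.047,0.09,0.111,-0.08,0],[0.047,0.113,0.14,-0.08,0],[0.047,0.132,0.163,-0.08,0],[0.047,0.1427,0.1766,-0.08,0],[0.047,0.1427,0.1766,-0.07,0],[0.047,0.1427,0.1766,-0.05,0],[0.047,0.1427,0.1766,-0.035,0],[0.047,0.1427,0.1766,-0.03,0],[0.047,0.1427,0.1766,-0.03,0],[0.047,0.1427,0.1766,-0.03,0],[0.047,0.1427,0.1766,-0.03,0]]}'
```

```text
t: 15.25
eef_pos: [0.4792, 0.299, 0.0921]
ee_rot: [3.141, 0.001, 3.141]
force: [-0.5, -0.3, -0.2]
width: 0.0526
gripper_force: 12.0
```

```bash
python3 nudge.py '{"deltas": [[0.047,0,0,0.007,0],[0.047,0,0,0.013,0],[0.047,0,0,0.018,0],[0.047,0,0,0.021,0],[0.047,0,0,0.0225,0],[0.047,0,0,0.0225,0],[0.047,0,0,0.0225,0],[0.047,0,0,0.0225,0]]}' | egrep 'pos|^force'; for i in 1 2; do python3 nudge.py '{"deltas": [[0.047,0,0,0.0006,0],[0.047,0,0,0.0006,0],[0.047,0,0,0.0006,0]]}' | egrep 'pos|^force'; done
```

```text
eef_pos: [0.4786, 0.2989, 0.0687]
force: [-0.3, 1.1, -0.5]
eef_pos: [0.4785, 0.2987, 0.0681]
force: [-0.1, 0.1, 0.6]
eef_pos: [0.4785, 0.2987, 0.0674]
force: [-0.9, -0.4, -0.7]
```

```bash
for i in 1 2; do python3 nudge.py '{"deltas": [[0.047,0,0,0.0005,0],[0.047,0,0,0.0005,0],[0.047,0,0,0.0005,0]]}' | egrep 'pos|^force'; done
```

```text
eef_pos: [0.4786, 0.2987, 0.0671]
force: [-1.3, 0.3, 3.1]
eef_pos: [0.4787, 0.2988, 0.0671]
force: [-1.5, -0.9, 7.2]
```

```bash
python3 nudge.py '{"deltas": [[0.052,0,0,-0.0005,0],[0.055,0,0,-0.0005,0],[0.059,0,0,-0.0005,0],[0.065,0,0,-0.0005,0],[0.073,0,0,-0.0005,0],[0.073,0,0,-0.0005,0],[0.078,0,0,-0.02,0],[0.088,0,0,-0.05,0],[0.088,0,0,-0.09,0],[0.088,-0.02,-0.025,-0.1,0],[0.088,-0.043,-0.053,-0.1,0],[0.088,-0.066,-0.082,-0.1,0],[0.088,-0.09,-0.111,-0.1,0],[0.088,-0.113,-0.14,-0.1,0],[0.088,-0.132,-0.163,-0.1,0],[0.088,-0.143,-0.1766,-0.1,0],[0.088,-0.143,-0.1766,-0.07,0],[0.088,-0.143,-0.1766,-0.04,0],[0.088,-0.143,-0.1766,-0.02,0],[0.088,-0.143,-0.1766,-0.02,0]]}'
python3 nudge.py '{"deltas": [[0.088,0,0,0,0],[0.088,0,0,0,0],[0.088,0,0,0,0]]}'
python3 - <<'E'
from h import *
s=arm.grab_frame('scene')[120:250,215:355];d=arm.grab_frame('side')[195:335,235:355]
save(np.hstack([cv2.resize(x,(390,390),interpolation=cv2.INTER_CUBIC) for x in(s,d)]),'b3.png')
E
```

```text
t: 18.58
eef_pos: [0.6185, 0.1206, 0.0814]
ee_rot: [-3.139, -0.007, 3.14]
force: [-1.5, 0.3, -0.1]
width: 0.0877
gripper_force: 0.0
t: 18.83
eef_pos: [0.6226, 0.1227, 0.0883]
ee_rot: [3.141, 0.003, -3.141]
force: [0.2, -0.0, 0.1]
width: 0.0877
gripper_force: 0.0
```

View pics/b3.png

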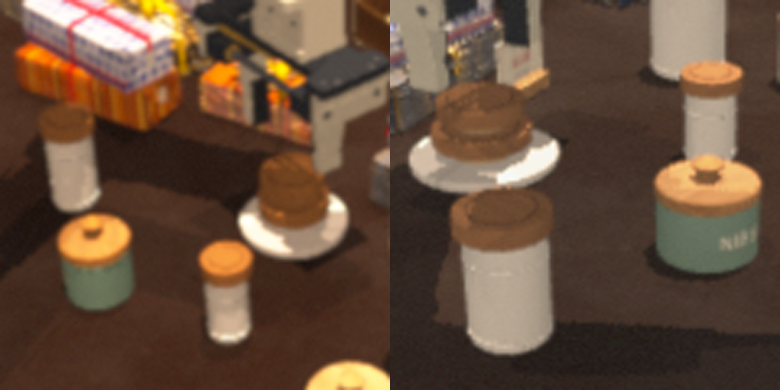

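Both placed lids sit flat, and lid_62 and lid_70 are still stacked on the coaster. Next is lid_62.

```bash
python3 nudge.py '{"deltas": [[0.088,0.0005,0,0.015,0],[0.088,0.0005,0,0.03,0],[0.088,0.0005,0,0.042,0],[0.088,0.0005,0,0.048,0],[0.088,0.0005,0,0.048,0],[0.088,0.0005,0,0.048,0],[0.075,0.0005,0,0.048,0],[0.068,0.0005,0,0.048,0]]}'
```

```text
t: 19.6
eef_pos: [0.6215, 0.1223, 0.0392]
ee_rot: [3.141, 0.001, 3.142]
force: [-0.2, -0.0, 0.3]
width: 0.0792
gripper_force: 0.0
```

```bash
python3 nudge.py '{"deltas": [[0.066,0,0,0.001,0],[0.064,0,0,0.001,0],[0.062,0,0,0.001,0],[0.06,0,0,0.001,0],[0.058,0,0,0.001,0],[0.056,0,0,0.001,0],[0.056,0,0,0.001,0]]}' 12; python3 nudge.py '{"deltas": [[0.056,0,0,-0.01,0],[0.056,0,0,-0.025,0],[0.056,0,0,-0.055,0],[0.056,0,0,-0.085,0],[0.056,0,0,-0.12,0],[0.056,0.02,-0.03,-0.15,0],[0.056,0.04,-0.06,-0.15,0],[0.056,0.06,-0.09,-0.15,0],[0.056,0.08,-0.12,-0.15,0],[0.056,0.1,-0.15,-0.15,0],[0.056,0.12,-0.18,-0.15,0],[0.056,0.14,-0.21,-0.15,0],[0.056,0.15,-0.245,-0.15,0],[0.056,0.15,-0.28,-0.15,0],[0.056,0.15,-0.315,-0.15,0],[0.056,0.15,-0.35,-0.15,0],[0.056,0.15,-0.36,-0.15,0],[0.056,0.15,-0.36,-0.15,0],[0.056,0.15,-0.36,-0.15,0],[0.056,0.15,-0.36,-0.15,0]]}'; python3 look.py w9
python3 nudge.py '{"deltas": [[0.056,0,-0.03,0,0],[0.056,0,-0.06,0,0],[0.056,0,-0.07,0,0],[0.056,0,-0.07,0,0],[0.056,0,-0.07,0,0],[0.056,0,-0.07,0,0]]}'>/dev/null; python3 look.py w10
python3 - <<'E'
from rim import *
P=np.array([.463,-.303,.09])
for thr in(215,235,245):
    r=[]
    for n in('w9','w10'):
        im,c=load(n);u,v=map(int,proj(c,P));e,ax,p=rim(im,(u-50,v-45,u+50,v+45),thr);print(thr,(u,v),e,ax,onz(c,*e,.09));r.append(ray(c,*e))
        if thr==235: save(p,n+'f.png')
    print(cross(*r))
c1=load('w1');e,ax,p=rim(c1[0],(195,125,275,195),235);print(e,ax,onz(c1[1],*e,.09));print(cross(ray(c1[1],*e),r[0]))
E
```

```text
t: 20.18
eef_pos: [0.6211, 0.1222, 0.0376]
ee_rot: [3.141, 0.0, 3.141]
force: [-0.4, 0.7, 1.3]
width: 0.0613
gripper_force: 12.0
t: 21.85
eef_pos: [0.4707, -0.2375, 0.1876]
ee_rot: [3.141, 0.0, 3.141]
force: [0.2, 1.5, -0.3]
width: 0.0617
gripper_force: 12.0
[ 0.47069811 -0.23746025  0.18755584] [3.14140646e+00 1.47125515e-05 3.14117316e+00] [ 0.21143132  1.49314086 -0.31825993]
[ 0.4709229  -0.3068499   0.18737821] [ 3.14131176e+00 -5.09524406e-05 -3.14105814e+00] [0.70349032 0.91321697 0.04017192]
215 (247, 188) (243.46266555786133, 185.52765655517578) [55.7625 61.9062] [ 0.4606 -0.3061  0.09  ]
215 (322, 187) (323.2342224121094, 160.0583152770996) [10.3529 35.3223] [ 0.4374 -0.3028  0.09  ]
(array([ 0.4418, -0.3002,  0.122 ]), np.float64(0.020784209680866247))
235 (247, 188) (241.7134666442871, 187.3137550354004) [49.85  61.173] [ 0.4623 -0.3078  0.09  ]
235 (322, 187) (324.6526298522949, 161.67006301879883) [ 5.9018 30.7288] [ 0.4388 -0.3015  0.09  ]
(array([ 0.4414, -0.2994,  0.1296]), np.float64(0.020194048476710576))
245 (247, 188) (236.30106735229492, 186.27490615844727) [39.5015 60.9184] [ 0.4613 -0.3127  0.09  ]
245 (322, 187) (324.8069381713867, 161.64367485046387) [ 5.3168 29.5197] [ 0.4388 -0.3014  0.09  ]
(array([ 0.4387, -0.3   ,  0.1397]), np.float64(0.01830537567468831))
(229.15581130981445, 162.0546989440918) [44.2785 48.2501] [ 0.4619 -0.3052  0.09  ]
(array([ 0.4677, -0.3171,  0.0631]), np.float64(0.006887630787163174))
```

```bash
python3 nudge.py '{"deltas": [[0.056,-0.01,0.035,0,0],[0.056,-0.02,0.07,0,0],[0.056,-0.03,0.1,0,0],[0.056,-0.03,0.13,0,0],[0.056,-0.03,0.16,0,0],[0.056,-0.03,0.18,0,0],[0.056,-0.03,0.18,0,0],[0.056,-0.03,0.18,0,0],[0.056,-0.03,0.18,0,0]]}'>/dev/null; python3 look.py w11
python3 nudge.py '{"deltas": [[0.056,0,-0.03,-0.03,0],[0.056,0,-0.06,-0.05,0],[0.056,0,-0.08,-0.05,0],[0.056,0,-0.08,-0.05,0],[0.056,0,-0.08,-0.05,0],[0.056,0,-0.08,-0.05,0]]}'>/dev/null; python3 look.py w12
python3 - <<'E'
from rim import *
P=np.array([.463,-.303,.09])
for thr in(215,235,245):
    r=[]
    for n in('w11','w12'):
        im,c=load(n);u,v=map(int,proj(c,P));e,ax,p=rim(im,(u-45,max(v-40,0),u+45,v+40),thr);print(thr,(u,v),e,ax,onz(c,*e,.09));r.append(ray(c,*e))
    print(cross(*r))
    c1=load('w1');e,ax,p=rim(c1[0],(195,125,275,195),thr);print(cross(ray(c1[1],*e),r[0]))
E
```

```text
[ 0.50093569 -0.1273454   0.18768178] [-3.14158333e+00  5.42772781e-04 -3.14018723e+00] [ 0.06244301 -0.55967815 -0.2674897 ]
[ 0.50028798 -0.20842477  0.23681929] [ 3.14131982e+00 -9.78407509e-04  3.13965093e+00] [ 0.218943    1.00937905 -0.21151661]
215 (120, 154) (126.64001846313477, 149.5990447998047) [65.4831 83.7338] [ 0.4584 -0.2965  0.09  ]
215 (228, 148) (226.3962173461914, 147.18816375732422) [51.0554 54.3264] [ 0.4616 -0.305   0.09  ]
(array([ 0.4633, -0.3126,  0.0658]), np.float64(0.002836740736737316))
(array([ 0.4634, -0.3112,  0.0685]), np.float64(0.0038558773632257903))
235 (120, 154) (118.8499870300293, 152.26980209350586) [60.425  66.9023] [ 0.4608 -0.3039  0.09  ]
235 (228, 148) (226.21380615234375, 147.5278778076172) [49.4324 53.7293] [ 0.4619 -0.3052  0.09  ]
(array([ 0.4619, -0.3063,  0.0865]), np.float64(0.0010493578406544847))
(array([ 0.4618, -0.306 ,  0.0872]), np.float64(0.0011664778805164045))
245 (120, 154) (118.77110290527344, 152.3072967529297) [59.8926 66.4364] [ 0.4608 -0.3039  0.09  ]
245 (228, 148) (226.18670272827148, 147.53446578979492) [48.9672 53.2548] [ 0.4619 -0.3052  0.09  ]
(array([ 0.4619, -0.3063,  0.0866]), np.float64(0.001025255302553729))
(array([ 0.4619, -0.306 ,  0.0872]), np.float64(0.001239323739794282))
```

```bash
python3 nudge.py '{"deltas": [[0.056,0.012,-0.03,0,0],[0.056,0.024,-0.06,0.02,0],[0.056,0.036,-0.085,0.05,0],[0.056,0.04,-0.0966,0.08,0],[0.056,0.04,-0.0966,0.105,0],[0.056,0.04,-0.0966,0.12,0],[0.056,0.04,-0.0966,0.128,0],[0.056,0.04,-0.0966,0.128,0],[0.056,0.04,-0.0966,0.128,0],[0.056,0.04,-0.0966,0.128,0],[0.056,0.04,-0.0966,0.128,0]]}'; python3 look.py w13
```

```text
t: 24.72
eef_pos: [0.4619, -0.3044, 0.1108]
ee_rot: [-3.141, 0.002, -3.141]
force: [-0.7, -1.1, 0.2]
width: 0.0616
gripper_force: 12.0
[ 0.46188923 -0.30444928  0.11075074] [-3.14083396e+00  2.22258868e-03 -3.14094803e+00] [-0.67625912 -1.08340226  0.21276034]
```

```bash
python3 nudge.py '{"deltas": [[0.056,0.0008,-0.0006,0.006,0],[0.056,0.0008,-0.0006,0.012,0],[0.056,0.0008,-0.0006,0.012,0],[0.056,0.0008,-0.0006,0.012,0],[0.056,0.0008,-0.0006,0.012,0]]}'|egrep 'pos|^force|rot';python3 nudge.py '{"deltas": [[0.056,0,0,0.005,0],[0.056,0,0,0.009,0],[0.056,0,0,0.011,0],[0.056,0,0,0.011,0],[0.056,0,0,0.011,0],[0.056,0,0,0.011,0]]}'|egrep 'pos|^force|rot'
```

```text
eef_pos: [0.46, -0.3051, 0.0972]
ee_rot: [3.142, -0.0, 3.141]
force: [0.1, -1.1, 0.3]
eef_pos: [0.4601, -0.3051, 0.0864]
ee_rot: [-3.142, -0.0, 3.141]
force: [-0.2, 0.1, -1.1]
```

```bash
python3 nudge.py '{"deltas": [[0.056,0,0,0.0015,0],[0.056,0,0,0.0025,0],[0.056,0,0,0.0025,0],[0.056,0,0,0.0025,0]]}'|egrep 'pos|^force';for i in 1 2 3; do python3 nudge.py '{"deltas": [[0.056,0,0,0.0005,0],[0.056,0,0,0.0005,0],[0.056,0,0,0.0005,0]]}' | egrep 'pos|^force'; done
```

```text
eef_pos: [0.46, -0.3051, 0.0838]
force: [0.2, 0.7, 0.3]
eef_pos: [0.4601, -0.3051, 0.0834]
force: [-1.1, -0.3, -1.2]
eef_pos: [0.46, -0.3051, 0.0828]
force: [-0.5, -0.4, -0.8]
eef_pos: [0.4602, -0.3052, 0.0825]
force: [-1.2, -0.5, 1.6]
```

```bash
python3 nudge.py '{"deltas": [[0.056,0,0,0.0005,0],[0.056,0,0,0.0005,0],[0.056,0,0,0.0005,0]]}' | egrep 'pos|^force'
```

```text
eef_pos: [0.4602, -0.3052, 0.0825]
force: [-0.5, 1.7, 5.8]
```

```bash
python3 nudge.py '{"deltas": [[0.061,0,0,-0.0005,0],[0.064,0,0,-0.0005,0],[0.068,0,0,-0.0005,0],[0.074,0,0,-0.0005,0],[0.08,0,0,-0.0005,0],[0.08,0,0,-0.0005,0],[0.084,0,0,-0.02,0],[0.088,0,0,-0.05,0],[0.088,0,0,-0.09,0],[0.088,0,0,-0.13,0],[0.088,0,0,-0.13,0],[0.088,0,0,-0.13,0]]}'|egrep 'pos|wid'
python3 nudge.py '{"deltas": [[0.088,-0.01,0.03,0,0],[0.088,-0.022,0.06,0,0],[0.088,-0.036,0.095,0,0],[0.088,-0.05,0.13,0,0],[0.088,-0.063,0.167,0,0],[0.088,-0.077,0.204,0,0],[0.088,-0.09,0.24,0,0],[0.088,-0.104,0.277,0,0],[0.088,-0.118,0.313,0,0],[0.088,-0.132,0.35,0,0],[0.088,-0.145,0.386,0,0],[0.088,-0.157,0.415,0,0],[0.088,-0.1613,0.4274,0,0],[0.088,-0.1613,0.4274,0,0],[0.088,-0.1613,0.4274,0.03,0],[0.088,-0.1613,0.4274,0.07,0],[0.088,-0.1613,0.4274,0.11,0],[0.088,-0.1613,0.4274,0.14,0],[0.088,-0.1613,0.4274,0.14,0],[0.088,-0.1613,0.4274,0.14,0]]}'
python3 nudge.py '{"deltas": [[0.088,0,0,0,0],[0.088,0,0,0,0],[0.088,0,0,0,0],[0.088,0,0,0,0]]}'
python3 - <<'E'
from rim import *
for thr in(215,235,245):
    r=[]
    for n,b in(('w2',(212,70,300,148)),('w3',(25,70,155,145))):
        im,c=load(n);e,ax,p=rim(im,b,thr);print(thr,e,ax,onz(c,*e,.104));r.append(ray(c,*e))
    print(cross(*r))
E
```

```text
eef_pos: [0.4615, -0.3055, 0.2147]
width: 0.0876
t: 29.68
eef_pos: [0.6201, 0.1207, 0.0704]
ee_rot: [-3.139, -0.004, 3.141]
force: [-0.3, 0.2, 0.7]
width: 0.088
gripper_force: 0.0
t: 30.02
eef_pos: [0.6223, 0.1226, 0.0738]
ee_rot: [3.14, 0.003, 3.141]
force: [0.8, 0.9, -1.2]
width: 0.0876
gripper_force: 0.0
215 (250.68240356445312, 108.9128303527832) [57.6612 62.0506] [ 0.5821 -0.114   0.104 ]
215 (62.9681396484375, 108.50708770751953) [52.5434 67.1106] [ 0.5821 -0.1136  0.104 ]
(array([ 0.5821, -0.1142,  0.1032]), np.float64(2.1970296229663613e-05))
235 (250.63048553466797, 108.89021682739258) [56.8016 61.3442] [ 0.582  -0.1141  0.104 ]
235 (62.94178009033203, 108.54299545288086) [51.6833 66.3589] [ 0.5821 -0.1136  0.104 ]
(array([ 0.5821, -0.1143,  0.1032]), np.float64(8.175652243323687e-05))
245 (250.60448837280273, 108.8731575012207) [56.3152 60.8516] [ 0.582  -0.1141  0.104 ]
245 (62.92905044555664, 108.54713439941406) [51.1219 65.796 ] [ 0.5821 -0.1136  0.104 ]
(array([ 0.5821, -0.1143,  0.1032]), np.float64(0.00010341164309774284))
```

```bash
python3 nudge.py '{"deltas": [[0.088,0.0005,0,0.015,0],[0.088,0.0005,0,0.03,0],[0.088,0.0005,0,0.045,0],[0.088,0.0005,0,0.053,0],[0.088,0.0005,0,0.057,0],[0.088,0.0005,0,0.057,0],[0.088,0.0005,0,0.057,0],[0.088,0.0005,0,0.057,0]]}'
```

```text
t: 30.68
eef_pos: [0.6216, 0.1226, 0.0159]
ee_rot: [3.141, 0.001, -3.142]
force: [-0.6, -0.4, 0.9]
width: 0.0875
gripper_force: 0.0
```

```bash
python3 nudge.py '{"deltas": [[0.08,0,0,0.0015,0],[0.075,0,0,0.0015,0],[0.072,0,0,0.0015,0],[0.07,0,0,0.0015,0],[0.068,0,0,0.0015,0],[0.066,0,0,0.0015,0],[0.064,0,0,0.0015,0],[0.064,0,0,0.0015,0],[0.064,0,0,0.0015,0]]}' 12
```

```text
t: 31.43
eef_pos: [0.6211, 0.1224, 0.0136]
ee_rot: [3.141, 0.0, 3.141]
force: [-1.6, 0.6, 2.9]
width: 0.0699
gripper_force: 12.0
```

```bash
python3 nudge.py '{"deltas": [[0.064,0,0,-0.01,0],[0.064,0,0,-0.025,0],[0.064,0,0,-0.055,0],[0.064,0,0,-0.085,0],[0.064,0,0,-0.12,0],[0.064,0,0,-0.14,0],[0.064,0.005,-0.03,-0.14,0],[0.064,0.01,-0.06,-0.14,0],[0.064,0.016,-0.095,-0.14,0],[0.064,0.022,-0.13,-0.14,0],[0.064,0.028,-0.165,-0.14,0],[0.064,0.034,-0.2,-0.14,0],[0.064,0.038,-0.225,-0.14,0],[0.064,0.0405,-0.2364,-0.14,0],[0.064,0.0405,-0.2364,-0.14,0],[0.064,0.0405,-0.2364,-0.14,0]]}'|egrep 'pos|wid'
python3 nudge.py '{"deltas": [[0.064,0,0,0.01,0],[0.064,0,0,0.025,0],[0.064,0,0,0.036,0],[0.064,0,0,0.036,0],[0.064,0,0,0.036,0],[0.064,0,0,0.036,0]]}'
```

```text
eef_pos: [0.5803, -0.1145, 0.1537]
width: 0.0697
t: 33.27
eef_pos: [0.5809, -0.1136, 0.1175]
ee_rot: [-3.141, 0.0, -3.141]
force: [0.1, 0.9, -0.3]
width: 0.0696
gripper_force: 12.0
```

```bash
python3 nudge.py '{"deltas": [[0.064,0,0,0.005,0],[0.064,0,0,0.01,0],[0.064,0,0,0.014,0],[0.064,0,0,0.017,0],[0.064,0,0,0.018,0],[0.064,0,0,0.018,0],[0.064,0,0,0.018,0],[0.064,0,0,0.018,0]]}'|egrep 'pos|^force';for i in 1 2 3; do python3 nudge.py '{"deltas": [[0.064,0,0,0.0006,0],[0.064,0,0,0.0006,0],[0.064,0,0,0.0006,0]]}' | egrep 'pos|^force'; done
```

```text
eef_pos: [0.5805, -0.1141, 0.0995]
force: [-0.3, 0.5, -0.6]
eef_pos: [0.5804, -0.1141, 0.0988]
force: [-0.0, -0.1, -1.3]
eef_pos: [0.5804, -0.1141, 0.0981]
force: [0.3, 0.5, -0.0]
eef_pos: [0.5804, -0.1141, 0.0976]
force: [-0.4, 0.4, -0.6]
```

```bash
for i in 1 2; do python3 nudge.py '{"deltas": [[0.064,0,0,0.0005,0],[0.064,0,0,0.0005,0],[0.064,0,0,0.0005,0]]}' | egrep 'pos|^force'; done
```

```text
eef_pos: [0.5806, -0.1141, 0.0975]
force: [-1.5, -0.4, 3.6]
eef_pos: [0.5807, -0.1141, 0.0975]
force: [-2.8, 1.5, 9.2]
```

```bash
python3 nudge.py '{"deltas": [[0.069,0,0,-0.0007,0],[0.072,0,0,-0.0007,0],[0.076,0,0,-0.0007,0],[0.082,0,0,-0.0007,0],[0.088,0,0,-0.0007,0],[0.088,0,0,-0.0007,0],[0.088,0,0,-0.015,0],[0.088,0,0,-0.04,0],[0.088,0,0,-0.08,0],[0.088,0,0,-0.12,0],[0.088,0,0,-0.16,0],[0.088,-0.03,0.02,-0.16,0],[0.088,-0.06,0.05,-0.16,0],[0.088,-0.07,0.09,-0.16,0],[0.088,-0.07,0.12,-0.16,0],[0.088,-0.07,0.15,-0.16,0],[0.088,-0.07,0.15,-0.16,0],[0.088,-0.07,0.15,-0.16,0],[0.088,-0.07,0.15,-0.16,0]]}'
python3 - <<'E'
from h import *
s=arm.grab_frame('scene')[130:345,215:425];d=arm.grab_frame('side')[165:330,235:415]
save(np.hstack([cv2.resize(x,(400,410),interpolation=cv2.INTER_CUBIC) for x in(s,d)]),'fin.png')
E
```

```text
t: 36.77
eef_pos: [0.6503, 0.0359, 0.2564]
ee_rot: [-3.141, -0.0, -3.141]
force: [0.4, -0.6, 0.4]
width: 0.0876
gripper_force: 0.0
```

View pics/fin.png

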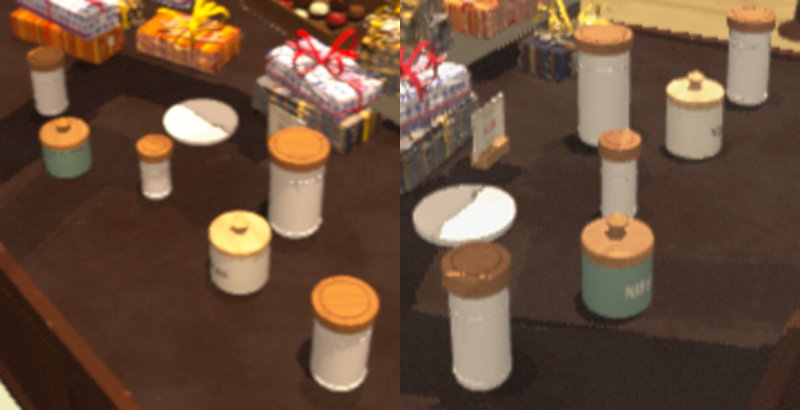

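All four jars are closed with flat lids, the coaster is empty, and the canisters have not moved, so I'm handing it in.

```bash
python3 -c "
from station import arm
print(arm.job_done())"
```

```text
the job is handed in; nothing more can be done
None
```

All four jars are closed with their matching lids, seated flat in the final pictures; the canisters stand where they were, and I handed the job in at about 37 s.

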